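# Clamp a glued notebook in the lever press and hold it

### The job

The blue notebook's covers have just been glued: take it from its wooden stand, stand it upright and centred lengthwise on the narrow raised rest between the two wooden jaws of the green press, and let go of it. Then press the spring-return lever down by its black grip, past the first two clicks to the third, so that the jaw squeezes the notebook, and finish while still holding the lever down there, for it springs back when released. Leave the mug, the glue bottle and the stapler where they are.

Things in the scene. Friction and masses are not known exactly. Their poses are not given: they have to be found in the camera images.
- notebook: Blue hardcover notebook, a rigid block 22 mm thick (its x) by 95 mm long (its y) by 118 mm tall (its z, up), 0.15 to 0.27 kg. Origin at the centre of its underside. It starts upright in the stand, its underside 8 mm above the desk, and is best gripped across its thickness near the top.
- stand: Low brown wooden stand on the desk, 90 mm (x) by 110 mm (y), fixed, base plate 8 mm thick; two ribs along y, reaching 29 mm above the desk and 28 mm apart, keep the notebook upright. Origin at the centre of its underside.
- press: Green metal press, fixed; plate 200 (x) by 290 (y) mm, 12 mm thick. Origin on the desk, mid-plate; z up. On its +y half a fixed wooden jaw (-x side) and a moving one (+x side), 80 mm long (y), 104 mm high; gap 38 mm at rest, centred on the rest. The notebook goes in with its thickness along x. Nothing within 65 mm of the rest is above 106 mm. Lever at y = -85 mm, 140 mm from the rest.
- press_rest (a point): Centre of the top face of the narrow wooden rest between the jaws, 16 mm wide (x) and 60 mm long (y), 40 mm above the desk; axes are the press's. The notebook's underside centre belongs here.
- pad: The moving wooden jaw, 80 mm long, 48 mm tall, on a spring cushion: it moves towards the press's -x by 25 mm per rad of the lever. It begins to squeeze the notebook at a lever value of about 0.64 rad and squeezes with about 10 N at the third click. Origin, at rest, 28 mm above the centre of the rest; it shifts with the jaw.
- handle: Lever of the press: a steel rod 13 mm thick with a black rubber cross grip, a cylinder 22 mm in diameter and 60 mm long, along the press's y. Origin on the pivot axis (along the press's y, at x = 50, y = -85, z = 85 mm of the press). From the pivot to the grip's centre 140 mm; it points to the press's -x and, at rest, rises at 50 degrees.
- grip (a point): Centre of the black cross grip, at rest 192 mm above the desk. As the lever is pressed it moves down and to the press's -x on an arc of 140 mm radius about the pivot: at lever value q it is at x = 50 - 140 cos(0.873 - q), z = 85 + 140 sin(0.873 - q) mm of the press.
- lever (a joint): Lever angle in rad: 0 at rest (up), grows as it is pressed down. Clicks at 0.26, 0.53, 0.80, each after a hump (0.13, 0.40, 0.67); end stop at 0.82, just past the third. A spring returns it from anywhere, also from the clicks. Pressing square to the rod at the grip takes about 5 to 12 N, up to about 15 N over the last click. Dots mark the clicks: yellow, yellow, red.
- mug: White mug, 80 mm in diameter, 92 mm tall, origin at the centre of its underside. To be left alone.
- glue: White glue bottle with red cap, 48 mm in diameter, 125 mm tall, origin at the centre of its underside. To be left alone.
- stapler: Red and black stapler, 110 mm long (its x), 34 mm wide, 38 mm tall, origin at the centre of its underside. To be left alone.

How it is judged:
By the outcome, as a careful person would: the job done as asked, in the order asked, and still so for the second after the job is handed in, while the arm keeps its last pose, push and grip.
It also fails if it takes over 51 s, if anything falls off the work surface, if the arm or the gripper's body presses on something with over 40 N, if the wrist force passes 120 N, or if a joint passes its speed limit or range.

### The arm

A 6-joint arm with a two-finger parallel gripper is mounted at the origin on the work surface. World frame = base frame: x ahead of the robot, y to its left, z up, the work surface at z = 0. Lengths are in m, angles in rad, forces in N, time in s.
With the tool pointing down it reaches from about 0.325 to 0.9 m from the base axis. Payload 3.5 kg.
Tool frame: the origin (TCP) lies at the very end of the fingers, on their centre line; the grasp point (between the pads) lies 19 mm behind it; z points along the fingers, y is the line along which they close (so a half turn about z gives the same grasp; the last joint's range is limited). The gripper opens to 85 mm and grips with 20 to 120 N. Pads are 22 mm wide; open, the fingers measure 114 mm over their backs; the gripper's body (76 mm by 85 mm) begins 54 mm behind the grasp point. The pads swing forward as they close: fully open they stand 13 mm farther back than shut.
Start: joints at [1.037, 0.276, -0.026, 1.268, 0, 1.467], TCP at [0.261, 0.568, 0.231] pointing down, gripper open.
Joint ranges: [-3.12, 3.12], [-0.85, 1.88], [-1.08, 1.24], [-1.95, 2.15], [-1.57, 1.53], [-3.14, 3.14]. Speed limits (rad/s): [2.57, 2.57, 3.14, 3.14, 3.14, 3.14].

### API

Orientations are given as a rotation vector (axis times angle).
In Python, from cell import ctrl, claw, solver, snapshot, hand_in, recognise, landmark_of, get_t, get_qpos, get_joint_velocities, get_joint_efforts, get_eef_pos, get_ee_rot, get_wrist_force, get_ft_torque, get_width, get_grasp_force gives the robot as it stands. Calls block until the motion is done:
- ctrl.reach(position, orientation): joint-space move of the TCP to a pose.
- ctrl.line_to(position, rot=None, vel=0.15): straight line of the TCP; rot=None keeps the orientation; vel is the mean speed in m/s.
- ctrl.set_joints(angles): joint-space move.
- claw.grip(opening, effort=None): opening from 0.0 (shut) to 1.0 (fully open); effort is the grip in N (None keeps the last); returns when the fingers have stopped.
- ctrl.hold(seconds).
- solver.solve_ik(position, orientation): joint angles nearest the present ones, or None.
- snapshot(name): name is "side" or "top" or "wrist"; returns a dict with "image" (420x560x3 uint8, blue, green, red), "fx", "fy", "cx", "cy" (pixels), "dist" ([k1, k2, p1, p2, k3] as OpenCV has them; the pictures are not rectified), "origin" and "orientation" of the camera in the world. Camera axes: x right, y down, z forward; pixel columns grow to the right and rows downward; lengths in m; the calibration is good to about 2 mm. A picture is of the moment at which its call begins. There is no depth.
A pose or a line that the arm cannot do raises ctrl.MotionError and nothing moves.
- hand_in(): hands the job in; it is judged then, once.
Trained networks look in a picture, given as the dict that the camera call returned (one of the last four; its "shot" number tells which), for a name from the list of things; names that differ only in an ending like _2 or _b are one class to them, and where a whole thing is asked for, a point or a joint stands for the part that bears it (a point fixed in the world has none). Each returns a list of dicts, best first, with "conf" (0 to 1); they miss things now and then, are a little off and sometimes report something else, mostly with a low value. They report only what shows in the picture. A call takes as long as a camera call.
- recognise(picture, target): "extent" ([left, top, right, bottom] in pixels, round what is visible of it).
- landmark_of(picture, target): "pixel" ([column, row] in pixels: a listed point, or the origin of a listed thing).
Readings, each from a call of its own:
- get_t(): time.
- get_qpos(): joint angles.
- get_joint_velocities(): joint speeds.
- get_joint_efforts(): joint torques, N m.
- get_eef_pos(): TCP position.
- get_ee_rot(): TCP orientation.
- get_wrist_force(): force on the tool from outside, world axes, zero at the start.
- get_ft_torque(): the same for the moment, N m.
- get_width(): opening from 0.0 (shut) to 1.0 (fully open).
- get_grasp_force(): force on a finger pad.
Only numpy, scipy, OpenCV 4.12 (cv2) and the standard library are available. Lean on these libraries where they do the work, as an engineer would, in place of code of your own. Each camera call takes 0.05 s, during which the arm holds its last target. There are 200 camera calls.

## Working session

There is one attempt and no reset: what is moved stays moved. The work goes in short steps, each a Python script; the robot and the scene stay as the last script left them, time stands still between calls to the robot, and variables do not carry over. Pictures are saved under pics/ and viewed, at most 12 in all, crops included, and the job is handed in when it is done.

```bash
mkdir -p pics; ls; cat > h.py <<'E'
import numpy as np, cv2
from scipy.spatial.transform import Rotation as R
from cell import *
def K(s): return np.array([[s["fx"],0,s["cx"]],[0,s["fy"],s["cy"]],[0,0,1.]])
def Rm(s):
    o=np.array(s["orientation"],float)
    return o if o.shape==(3,3) else R.from_rotvec(o).as_matrix()
def ray(s,p):
    u=cv2.undistortPoints(np.array([[p]],float),K(s),np.array(s["dist"],float))[0,0]
    d=Rm(s)@np.array([u[0],u[1],1]); return np.array(s["origin"],float),d/np.linalg.norm(d)
def atz(s,p,z):
    o,d=ray(s,p); return o+d*(z-o[2])/d[2]
def tri(obs):
    A=np.zeros((3,3));b=np.zeros(3);L=[]
    for s,p in obs:
        o,d=ray(s,p);P=np.eye(3)-np.outer(d,d);A+=P;b+=P@o;L.append((P,o))
    x=np.linalg.solve(A,b); return x,[float(np.linalg.norm(P@(x-o))) for P,o in L]
def proj(s,X):
    M=Rm(s).T; return cv2.projectPoints(np.array(X,float).reshape(-1,3),cv2.Rodrigues(M)[0],-M@np.array(s["origin"],float),K(s),np.array(s["dist"],float))[0][:,0]
E
python3 - <<'E'
from h import *
S={n:snapshot(n) for n in("side","top","wrist")}
for n in S:
    cv2.imwrite(f"pics/{n}0.png",S[n]["image"]); print(n,S[n]["origin"],np.round(S[n]["orientation"],3).tolist(),S[n]["fx"])
for t in["notebook","stand","press","press_rest","pad","handle","grip","mug","glue","stapler"]:
    ob=[]
    for n in S:
        r=landmark_of(S[n],t)
        if r: print(t,n,np.round(r[0]["pixel"],1),round(r[0]["conf"],2)); 
        if r and r[0]["conf"]>.4: ob.append((S[n],r[0]["pixel"]))
    if len(ob)>1: print("   ",*tri(ob))
print(get_t())
cv2.imwrite("pics/both0.png",np.hstack([cv2.resize(S[n]["image"],(400,300)) for n in("side","top")]))
E
```

```text
pics
side [ 0.28886505 -0.69858039  0.6791764 ] [-2.163, 0.445, -0.209] 408.5436242170897
top [ 0.38657669 -0.01184474  1.35670443] [-2.135, 2.178, -0.172] 450.3644745851679
wrist [0.18581112 0.60121594 0.37304436] [2.404, 1.54, 0.25] 347.90611237070965
notebook side [216.  199.7] 0.6
notebook top [166.4 236.3] 0.93
    [0.48482869 0.28332449 0.0214011 ] [0.0023051989045814528, 0.002305198904581312]
stand side [222.7 202.4] 0.69
stand top [164.9 236. ] 0.6
stand wrist [168.  392.8] 0.71
    [0.49290289 0.28808089 0.00245961] [0.009191916320043543, 0.0048448914552431735, 0.00657299459661802]
press side [295.6 256.1] 0.72
press top [263.8 200. ] 0.88
    [ 0.59846666 -0.00707046 -0.00110487] [0.005195800732411061, 0.00519580073241105]
press_rest side [290.6 228.6] 0.9
press_rest top [242.3 191.8] 0.68
    [0.6161726  0.05705245 0.03458018] [0.002410956093913774, 0.0024109560939134887]
pad side [288.4 221.3] 0.64
pad top [247.2 191.5] 0.51
    [0.60718537 0.04184997 0.07196848] [0.0008663687621223435, 0.0008663687621222938]
handle side [325.6 246.4] 0.8
handle top [293.5 175.1] 0.76
    [ 0.64601844 -0.0908987   0.08252891] [0.005979371750963415, 0.00597937175096372]
grip side [295.7 215.5] 0.9
grip top [299.7 198.9] 0.58
    [ 0.56301537 -0.09965232  0.19759652] [0.001373612647855474, 0.0013736126478555279]
mug side [366.1 398.6] 0.83
mug top [395.5 211.9] 0.6
    [ 0.5520785  -0.40294613  0.01536119] [0.00496931804781559, 0.0049693180478155834]
glue side [414.5 367.4] 0.96
glue top [386.5 171. ] 0.52
    [ 0.67545727 -0.38349757  0.0057101 ] [6.158368103143247e-05, 6.158368103135383e-05]
stapler side [303.3 414. ] 0.81
1.65
```

View pics/top0.png

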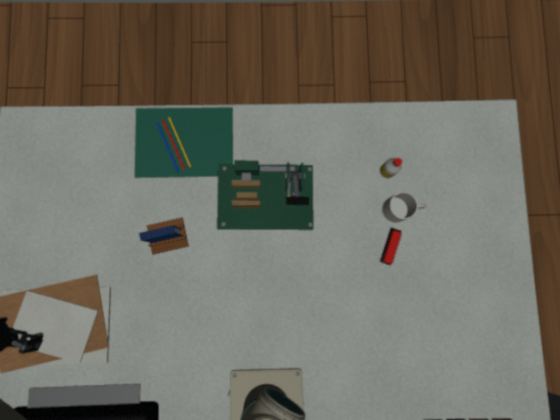

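View pics/side0.png

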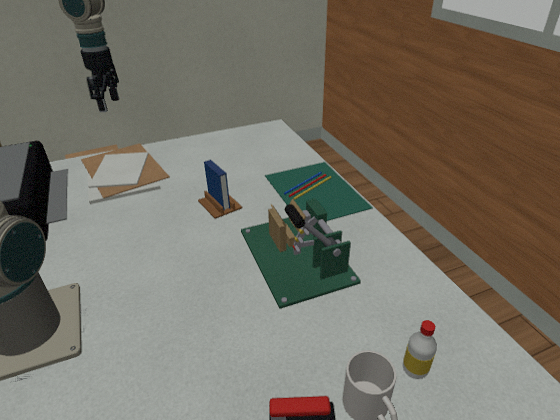

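The top view shows the notebook spine/top from about (140,238) to (184,230), sitting in the stand. The press plate runs (219,164)–(314,229) with its jaws on the left, which is world +y, so its yaw is near 0. The side view shows the notebook at (217,185), the lever grip at (295,215), and the mug, glue and stapler well clear.

```bash
python3 - <<'E'
from h import *
T=R.from_rotvec(get_ee_rot()); p=np.array(get_eef_pos())
w=snapshot("wrist"); print("cam in tool", T.inv().apply(np.array(w["origin"])-p), "cam axes in tool\n",np.round(T.as_matrix().T@Rm(w),3))
print("T",np.round(T.as_matrix(),3).tolist())
t=snapshot("top")
a,b=atz(t,(140,238),.126),atz(t,(184,230),.126); print("nb top",a,b)
c=[atz(t,q,.012) for q in((224,168),(309,168),(310,224),(222,226))]; print(np.round(c,3))
# brown/blue segmentation of the notebook in the top view
hsv=cv2.cvtColor(t["image"],cv2.COLOR_BGR2HSV); m=cv2.inRange(hsv,(105,100,30),(130,255,255))[210:260,120:200]
pts=np.argwhere(m)[:,::-1]+[120,210]; print(len(pts),cv2.minAreaRect(pts.astype(np.float32)))
def down(yaw): # tool y along world direction yaw
    y=np.array([np.cos(yaw),np.sin(yaw),0]);z=np.array([0,0,-1.]);return np.c_[np.cross(y,z),y,z]
for yaw in(-.2,2.94):
    print(yaw,solver.solve_ik([.485,.285,.3],R.from_matrix(down(yaw)).as_rotvec()),solver.solve_ik([.61,.05,.25],R.from_matrix(down(yaw)).as_rotvec()))
E
```

```text
cam in tool [ 0.08222562 -0.00070873 -0.14277929] cam axes in tool
 [[-0.001 -0.947 -0.32 ]
 [ 1.    -0.001 -0.001]
 [ 0.    -0.32   0.947]]
T [[-0.909, 0.418, 0.0], [0.418, 0.909, -0.0], [-0.0, -0.0, -1.0]]
nb top [0.47613771 0.33061299 0.126     ] [0.49539489 0.21255143 0.126     ]
[[ 0.692  0.114  0.012]
 [ 0.688 -0.145  0.012]
 [ 0.516 -0.143  0.012]
 [ 0.515  0.121  0.012]]
372 ((159.3314666748047, 234.2696533203125), (11.168023109436035, 38.001258850097656), 77.00537872314453)
-0.2 [ 4.16361947e-01  1.37318556e-01 -5.46158423e-02  1.37886193e+00
 -4.44089210e-16  2.18715827e+00] [-2.37959432e-02  2.44729119e-01 -2.80817956e-02  1.29798541e+00
 -4.44089210e-16  1.74700038e+00]
2.94 [ 0.41636195  0.13731856 -0.05461584  1.37886193  0.         -0.95284173] [-0.02379594  0.24472912 -0.0280818   1.29798541  0.         -1.39299962]
```

```bash
cat >> h.py <<'E'
def down(yaw):
    y=np.array([np.cos(yaw),np.sin(yaw),0]);z=np.array([0,0,-1.]);return R.from_matrix(np.c_[np.cross(y,z),y,z]).as_rotvec()
E
python3 - <<'E'
from h import *
y=.17
ctrl.reach([.485,.35,.30],down(y)); s1=snapshot("wrist"); 
ctrl.line_to([.485,.285,.26],vel=.25); s2=snapshot("wrist")
for t in("notebook","stand"):
    ob=[(s,landmark_of(s,t)) for s in(s1,s2)]
    print(t,[(np.round(r[0]["pixel"],1),r[0]["conf"]) for s,r in ob if r])
    ob=[(s,r[0]["pixel"]) for s,r in ob if r]
    if len(ob)>1: print(tri(ob))
np.save("pics/s.npy",[s1,s2],allow_pickle=True)
cv2.imwrite("pics/w1.png",np.vstack([np.hstack([s1["image"],s2["image"]])])[:, :]); 
cv2.imwrite("pics/w1.png",np.hstack([cv2.resize(s["image"],(400,300)) for s in(s1,s2)]))
cv2.imwrite("pics/w2.png",s2["image"]);print(get_t())
E
```

```text
notebook [(array([275.5, 207.3]), 0.77), (array([284.2, 163.2]), 0.62)]
(array([0.48880944, 0.29287495, 0.02406053]), [0.0005864880549473813, 0.0005864880549472939])
stand [(array([276.3, 207.9]), 0.79), (array([287.1, 165.6]), 0.7)]
(array([0.49171327, 0.28886232, 0.01406848]), [0.0006981267565163275, 0.0006981267565163918])
3.725
```

View pics/w1.png

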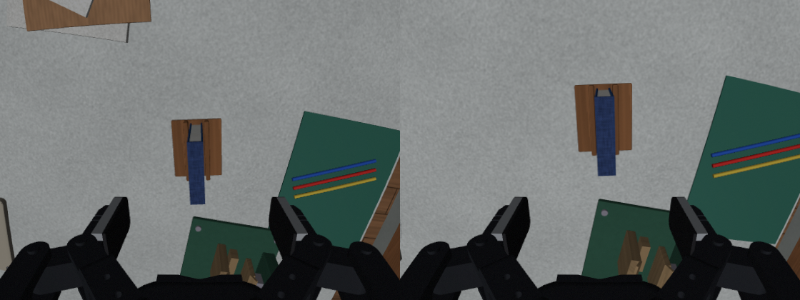

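The left panel shows the notebook's blue top face from about (196,141) to (197,204), the right one from about (604,96) to (606,176). The grey page end lies above it in the image and the brown stand is below. I'll pick its corners in an enlarged crop.

```bash
python3 - <<'E'
import numpy as np,cv2
a,b=np.load("pics/s.npy",allow_pickle=True)
print(a["image"].shape)
f=lambda im,x,y:cv2.resize(im[y:y+140,x:x+95],None,fx=4,fy=4,interpolation=cv2.INTER_CUBIC)
cv2.imwrite("pics/c1.png",np.hstack([f(a["image"],230,155),f(b["image"],235,112)]))
E
```

```text
(420, 560, 3)
```

View pics/c1.png

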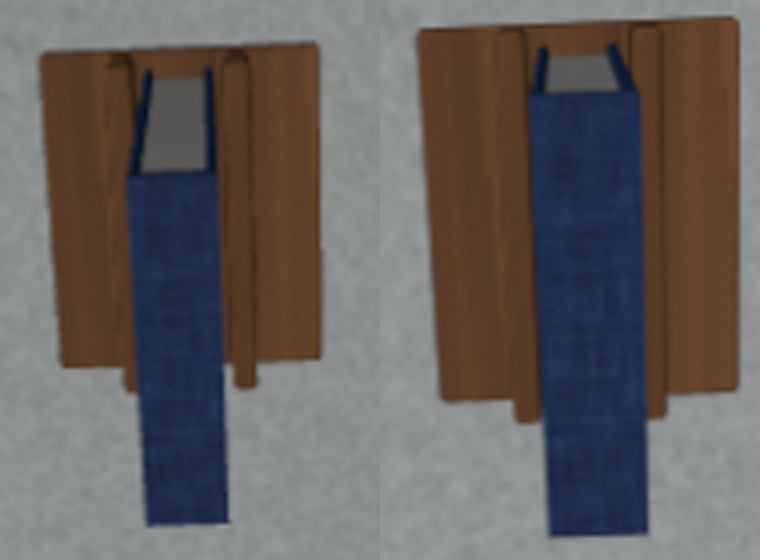

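```bash
python3 - <<'E'
from h import *
a,b=np.load("pics/s.npy",allow_pickle=True)
A=np.array([(129,176),(216,173),(229,521),(147,524)])/4+[230,155]-.4
B=np.array([(150,95),(258,91),(268,533),(169,536)])/4+[235,112]-.4
C=np.array([tri([(a,p),(b,q)])[0] for p,q in zip(A,B)]); print(np.round(C,4))
for s,P in((a,A),(b,B)):
    c=np.array([atz(s,p,.126)[:2] for p in P]); d=(c[0]+c[1]-c[2]-c[3])/2
    e=(c[1]+c[2]-c[0]-c[3])/2
    print("ctr",c.mean(0),"len",np.linalg.norm(d),"yaw",np.arctan2(-d[0],d[1]),"w",np.linalg.norm(e),np.arctan2(e[1],e[0]))
# look at the press
V=[]
for i,p in enumerate(([.60,.02,.31],[.60,-.07,.34])):
    (ctrl.reach(p,down(0)) if i==0 else ctrl.line_to(p,vel=.25)); V.append(snapshot("wrist"))
for t in("press_rest","pad","handle","grip","press"):
    ob=[(s,landmark_of(s,t)) for s in V]
    print(t,[(np.round(r[0]["pixel"],1),r[0]["conf"]) for s,r in ob if r])
    ob=[(s,r[0]["pixel"]) for s,r in ob if r]
    if len(ob)>1: print(tri(ob))
np.save("pics/v.npy",V,allow_pickle=True)
cv2.imwrite("pics/p1.png",V[0]["image"]);cv2.imwrite("pics/p2.png",V[1]["image"])
cv2.imwrite("pics/p12.png",np.hstack([s["image"][:,80:480] for s in V]));print(get_t())
E
```

```text
[[0.4703 0.3327 0.1253]
 [0.4908 0.3371 0.1259]
 [0.5107 0.2441 0.1251]
 [0.4896 0.2401 0.1261]]
ctr [0.49033815 0.28869541] len 0.09472089520717988 yaw 0.207194972557276 w 0.02103476734927945 0.20994917715033778
ctr [0.49035284 0.28861233] len 0.09476257252180566 yaw 0.20903969496041178 w 0.02136369648319994 0.20503160272249726
press_rest [(array([285.2, 142. ]), 0.72), (array([280.5,  63.8]), 0.82)]
(array([0.60434294, 0.04578413, 0.03673019]), [0.0025004811554866628, 0.002500481155486654])
pad []
handle [(array([323.3, 268. ]), 0.77), (array([323.4, 341.2]), 0.68)]
(array([0.54258935, 0.31543334, 0.84721797]), [0.0002879968766834493, 0.00028799687668350856])
grip [(array([234.3, 321.1]), 0.95), (array([235. , 214.1]), 0.92)]
(array([ 0.56039955, -0.09013194,  0.19427339]), [0.0006854989277743851, 0.000685498927774462])
press [(array([282.9, 177.8]), 0.9), (array([285.3, 108.5]), 0.96)]
(array([ 0.60673437, -0.00890668, -0.00923311]), [0.0019447018245909765, 0.0019447018245907987])
5.9833
```

View pics/p12.png

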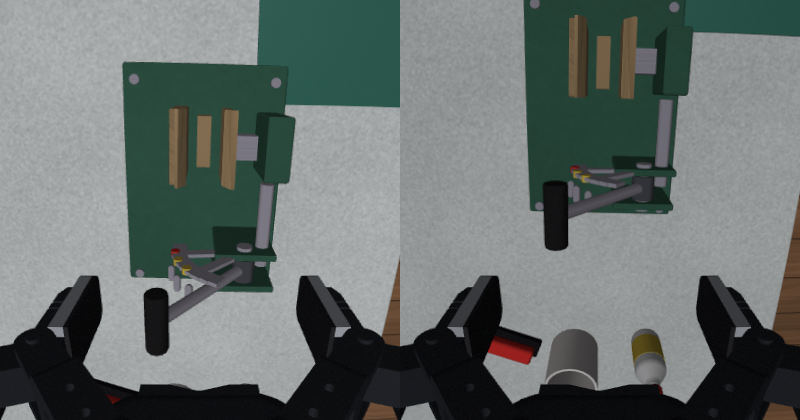

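The left view shows the rest at about (204,141) between the jaws, plate screws at (134,79), (276,83) and (140,273), and the grip at (156,321). The right view shows the rest at about (603,62), screws at (535,4), (674,7) and (539,206), and the grip at (556,215).

```bash
python3 - <<'E'
from h import *
V=np.load("pics/v.npy",allow_pickle=True)
Q=[np.array([(198,115),(212,116),(211,167),(197,167)])+[80,0],np.array([(597,36),(610,37),(610,89),(596,88)])-[320,0]]
Sx=[np.array([(134,79),(276,83),(140,273)])+[80,0],np.array([(535,4),(674,7),(539,206)])-[320,0]]
for s,q,x in zip(V,Q,Sx):
    c=np.array([atz(s,p,.04)[:2] for p in q]); d=(c[0]+c[1]-c[2]-c[3])/2
    print("rest",c.mean(0),"len",np.linalg.norm(d),"yaw",np.arctan2(-d[0],d[1]),"w",np.linalg.norm(c[1]-c[0]))
    w=np.array([atz(s,p,.012)[:2] for p in x]); d=w[0]-w[2];e=w[1]-w[0]
    print("screws",w.round(4).tolist(),"yaw",np.arctan2(-d[0],d[1]),np.arctan2(e[1],e[0]),"ctr",(w[1]+w[2])/2)
print(tri([(V[0],Q[0].mean(0)),(V[1],Q[1].mean(0))]), tri([(V[0],(236,321)),(V[1],(236,215))]))
# rest mask centroid check
for s,q in zip(V,Q):
    x0,y0=q.min(0)-6;x1,y1=q.max(0)+7
    h=cv2.cvtColor(s["image"][y0:y1,x0:x1],cv2.COLOR_BGR2HSV);m=cv2.inRange(h,(8,60,90),(25,255,255))
    n,l,st,ct=cv2.connectedComponentsWithStats(m);k=1+np.argmin(np.abs(ct[1:]-[(x1-x0)/2,(y1-y0)/2]).sum(1)); p=ct[k]+[x0,y0]
    print(st[k],p,atz(s,p,.04))
E
```

```text
rest [0.6059472  0.04666083] len 0.060549856171185225 yaw -0.01483424509033148 w 0.016205833518588064
screws [[0.5212, 0.1187], [0.6925, 0.1142], [0.5149, -0.1434]] yaw -0.024075486851884546 -0.025909135181156607 ctr [ 0.60370794 -0.01455444]
rest [0.60511296 0.04645234] len 0.059152690193652574 yaw -0.007619778885126409 w 0.015294455062910484
screws [[0.5215, 0.1186], [0.6924, 0.1153], [0.5143, -0.1425]] yaw -0.027772931910251625 -0.019073977296041537 ctr [ 0.60335571 -0.01357146]
(array([0.60555644, 0.04701164, 0.03819337]), [0.0004235038800930499, 0.0004235038800930763]) (array([ 0.56123997, -0.09186566,  0.19179654]), [0.0003727934856735236, 0.0003727934856733501])
[  6   7  14  51 673] [283.30014859 140.76374443] [0.6045356 0.04783   0.04     ]
[  6   6  15  53 694] [282.73198847  61.80979827] [0.60449129 0.0476466  0.04      ]
```

Measurements agree with the given sizes: notebook (0.490, 0.289) with yaw 0.207, rest (0.605, 0.047) at z≈0.039, press yaw −0.024, grip (0.561, −0.092, 0.192). Next: pick it up.

```bash
python3 - <<'E'
from h import *
o=down(.207)
ctrl.reach([.4903,.2887,.19],o); ctrl.line_to([.4903,.2887,.089],vel=.12)
print("f",get_wrist_force()); claw.grip(0.0,45); print(get_width(),get_grasp_force(),get_t())
ctrl.line_to([.4903,.2887,.26],vel=.12); print("f",get_wrist_force(),get_width())
ctrl.reach([.605,.047,.26],down(-.024)); ctrl.line_to([.605,.047,.20],vel=.1)
print(get_eef_pos(),get_wrist_force(),get_width(),get_t())
w,s,t=snapshot("wrist"),snapshot("side"),snapshot("top")
np.save("pics/u.npy",[w,s,t],allow_pickle=True)
for p in(w,s,t):
    r=landmark_of(p,"notebook"); print(r[0] if r else None)
cv2.imwrite("pics/u.png",np.hstack([cv2.resize(w["image"],(400,300)),cv2.resize(s["image"][130:310,180:420],(400,300))]))
E
```

```text
f [ 0.84364176 -0.14420887 -0.55927852]
0.25280626521731414 45.16768276691437 9.075
f [-0.51457197  0.36994872 -2.62244424] 0.24809515077898348
[0.6053477  0.0472745  0.20047058] [-0.16620721 -0.56055581 -2.20929063] 0.25093880325501094 12.4417
{'pixel': [277.2, 218.0], 'conf': 0.78}
{'pixel': [284.0, 203.2], 'conf': 0.87}
{'pixel': [245.1, 190.1], 'conf': 0.49}
```

View pics/u.png

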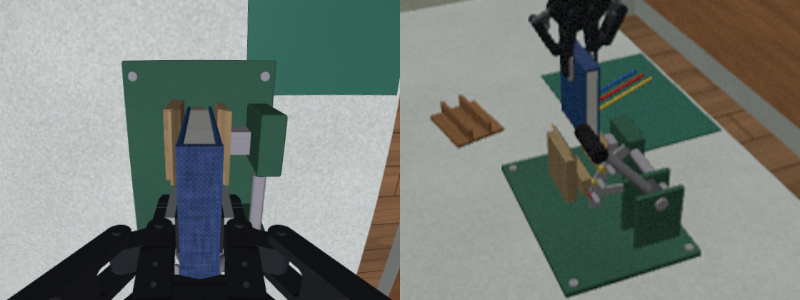

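The notebook is held upright. In the wrist view its top spans about x 176–222 and sits between the jaws, and the side view shows it clear above them. Lowering with a contact check.

```bash
python3 - <<'E'
from h import *
ctrl.line_to([.605,.047,.126],vel=.08); f0=np.array(get_wrist_force()); print(f0)
z=.126
while z>.1165:
    z-=.0015; ctrl.line_to([.605,.047,z],vel=.03); f=np.array(get_wrist_force()); print(round(z,4),f.round(1))
    if f[2]-f0[2]>2.5: break
w,s=snapshot("wrist"),snapshot("side")
cv2.imwrite("pics/x.png",np.hstack([cv2.resize(w["image"],(400,300)),cv2.resize(s["image"][130:310,180:420],(400,300))]))
print(get_eef_pos(),get_t())
E
```

```text
[ 0.3041022   0.34035914 -2.37408081]
0.1245 [ 0.5 -0.3 -3. ]
0.123 [-0.  -0.5 -3. ]
0.1215 [-0.6  0.4 -2.3]
0.12 [-2.4 -0.1  5.5]
[0.60507889 0.04701177 0.12134822] 14.9167
```

View pics/x.png

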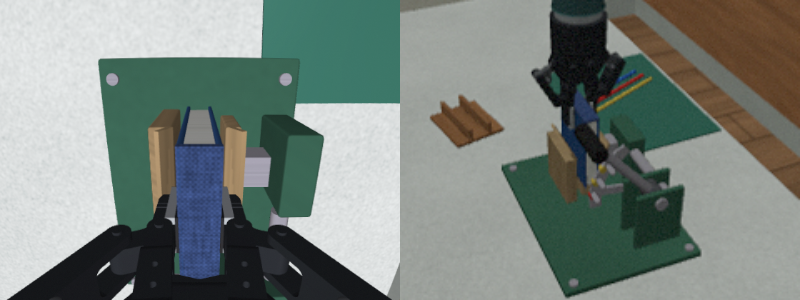

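Contact came at z≈0.121, as expected for the 40 mm rest, with the notebook sitting between both jaws. Release and check.

```bash
python3 - <<'E'
from h import *
ctrl.line_to([.605,.047,.1212],vel=.03)
claw.grip(0.6); print(get_width(),get_wrist_force())
ctrl.line_to([.605,.047,.30],vel=.15)
w,s=snapshot("wrist"),snapshot("side")
r=landmark_of(s,"grip"); print(r[0]["pixel"], proj(s,[.5612,-.0919,.192]))
np.save("pics/y.npy",[w,s],allow_pickle=True)
cv2.imwrite("pics/y.png",np.hstack([w["image"][:,80:480],cv2.resize(s["image"][155:295,215:345],(390,420))])); print(get_t())
E
```

```text
0.6007698151733378 [-0.01597301  0.0245152  -0.46897935]
[297.7, 218.8] [[293.95259694 215.74301506]]
17.05
```

View pics/y.png

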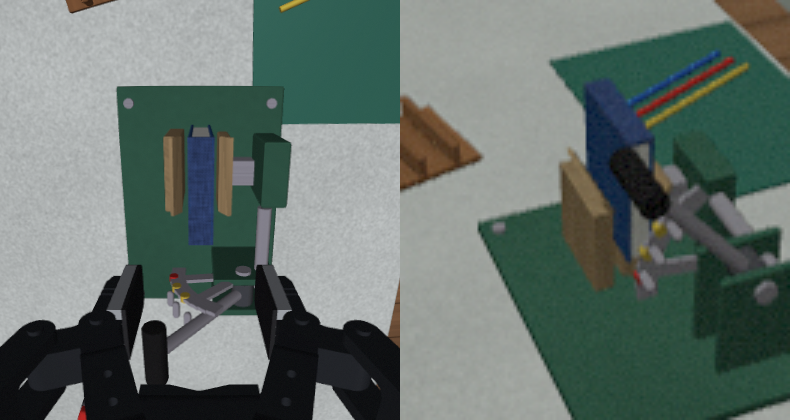

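The notebook stands free on the rest, its top spanning about (189,137)–(212,245), centred between the jaws. Now I check its centring and whether the dot marker posts near the lever clear the finger path.

```bash
python3 - <<'E'
from h import *
V=np.load("pics/v.npy",allow_pickle=True); w,s=np.load("pics/y.npy",allow_pickle=True)
c=np.array([atz(w,np.array(p)+[80,0],.158)[:2] for p in((189,137),(213,136),(212,244),(190,245))]);d=(c[0]+c[1]-c[2]-c[3])/2
print("nb",c.mean(0),np.linalg.norm(d),np.arctan2(-d[0],d[1]))
for n,img in(("a",V[0]),("b",w),("c",V[1])):
    h=cv2.cvtColor(img["image"],cv2.COLOR_BGR2HSV); 
    y0,y1=(150,310)
    m=cv2.inRange(h,(0,140,90),(6,255,255))|cv2.inRange(h,(174,140,90),(180,255,255)); m[:y0]=0;m[y1:]=0;m[:,:230]=0;m[:,300:]=0
    p=np.argwhere(m)[:,::-1]; print(n,len(p),p.mean(0)); 
    m=cv2.inRange(h,(20,140,100),(32,255,255)); m[:y0]=0;m[y1:]=0;m[:,:230]=0;m[:,300:]=0
    print(cv2.connectedComponentsWithStats(m)[3][1:].round(1).tolist())
G=np.array([.5612,-.0919,.192]); y=np.pi/2-.024
cells=[]
for q in np.linspace(0,.82,5):
    a=.873-q; g=G+[.14*(np.cos(.873)-np.cos(a)),0,.14*(np.sin(a)-np.sin(.873))]
    print(g.round(4),solver.solve_ik(g-[0,0,.024],down(y)).round(2))
E
```

```text
nb [0.60570887 0.046668  ] 0.09519179591709397 -0.023096808174195675
a 16 [254.0625 251.5625]
[[256.3, 261.0], [264.2, 270.4]]
b 14 [253.07142857 277.42857143]
[[254.4, 288.0], [263.5, 297.8]]
c 14 [254.  167.5]
[[255.4, 172.9], [263.7, 177.4]]
[ 0.5612 -0.0919  0.192 ] [-0.28  0.22 -0.24  1.11  0.   -0.25]
[ 0.5412 -0.0919  0.1714] [-0.29  0.2  -0.31  1.06  0.   -0.26]
[ 0.5259 -0.0919  0.1473] [-0.29  0.2  -0.37  1.01  0.   -0.27]
[ 0.5158 -0.0919  0.1204] [-0.3   0.21 -0.42  0.94  0.   -0.28]
[ 0.5114 -0.0919  0.0921] [-0.3   0.24 -0.45  0.88  0.   -0.28]
```

```bash
python3 - <<'E'
from h import *
V=np.load("pics/v.npy",allow_pickle=True)
for p,q in(((254.06,251.56),(254,167.5)),((256.3,261),(255.4,172.9)),((264.2,270.4),(263.7,177.4))): print(tri([(V[0],p),(V[1],q)]))
E
```

```text
(array([ 0.57141618, -0.06934177,  0.09500563]), [0.00020166265998053812, 0.00020166265998062752])
(array([ 0.57467845, -0.07112577,  0.11476802]), [0.00024676493564328183, 0.00024676493564327847])
(array([ 0.58428745, -0.07110093,  0.13571675]), [2.3934859065588548e-05, 2.3934859065893235e-05])
```

The notebook is centred within 1 mm with matching yaw. The marker posts (y≈−0.07, x≥0.57) stay clear of the finger path. Now grip the black cross grip by its two ends.

```bash
python3 - <<'E'
from h import *
y=np.pi/2-.024
ctrl.reach([.5612,-.0919,.30],down(y)); claw.grip(1.0)
w=snapshot("wrist"); r=landmark_of(w,"grip")
print("pix",[(a["pixel"],a["conf"]) for a in r[:1]],proj(w,[.5612,-.0919,.192]), atz(w,r[0]["pixel"],.192) if r else 0)
ctrl.line_to([.5612,-.0919,.168],vel=.12); print("f",get_wrist_force())
claw.grip(0.0,60); print(get_width(),get_grasp_force(),get_wrist_force(),get_eef_pos(),get_t())
w=snapshot("wrist"); s=snapshot("side")
cv2.imwrite("pics/g.png",np.hstack([w["image"][:,80:480],cv2.resize(s["image"][155:295,215:345],(390,420))]))
E
```

```text
pix [([278.8, 204.1], 0.83)] [[279.96124858 205.90840123]] [ 0.55973684 -0.09274487  0.192     ]
f [-0.55117663  1.07622668  0.8068834 ]
0.6890174301851644 65.66580176353455 [-0.65761891  3.28819154  5.20814628] [ 0.5618586  -0.09120666  0.16929753] 20.8
```

View pics/g.png

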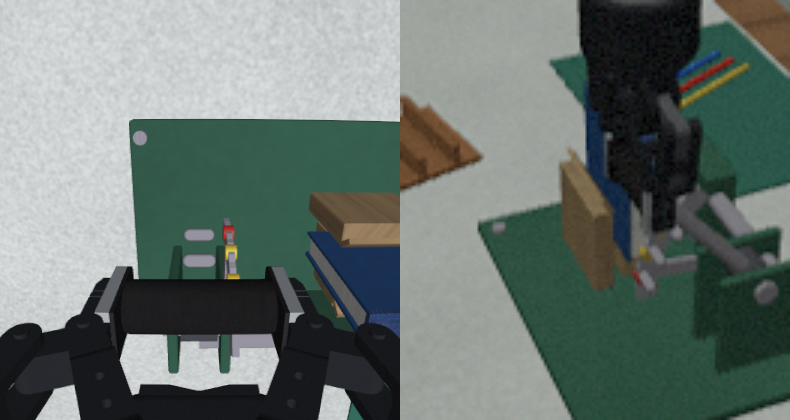

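The wrist view shows the grip held by both ends, pads at (115,310) and (290,310), with the notebook still upright at right. Now press along the arc.

```bash
cat > press.py <<'E'
from h import *
G=np.array([.5612,-.0919,.168])
def tgt(q):
    a=.873-q; d=.14*(np.cos(.873)-np.cos(a)); return G+[d,-.024*d,.14*(np.sin(a)-np.sin(.873))]
def qact():
    p=np.array(get_eef_pos())-G; return .873-np.arctan2(p[2]+.14*np.sin(.873),.14*np.cos(.873)-p[0])
E
python3 - <<'E'
from press import *
for q in (.1,.2,.3,.4,.5,.6,.68,.74,.79,.82):
    ctrl.line_to(tgt(q),vel=.06); f=np.array(get_wrist_force())
    print(q,round(qact(),3),f.round(1),round(get_width(),3))
    if np.linalg.norm(f)>45: break
w=snapshot("wrist"); s=snapshot("side"); print(get_t())
cv2.imwrite("pics/l.png",np.hstack([w["image"][:,80:480],cv2.resize(s["image"][155:295,215:345],(390,420))]))
r=landmark_of(s,"grip"); g=np.array(get_eef_pos())+[0,0,.024]; print(r[0]["pixel"] if r else None,proj(s,g))
E
```

```text
0.1 0.059 [ 0.5  4.8 13.6] 0.695
0.2 0.173 [-1.   5.4 10. ] 0.69
0.3 0.269 [-2.1  4.8 13. ] 0.692
0.4 0.365 [-3.6  5.1 16.9] 0.692
0.5 0.476 [-1.9  5.8 11.4] 0.688
0.6 0.577 [-3.   5.1 13. ] 0.691
0.68 0.656 [-3.6  5.  14.6] 0.696
0.74 0.722 [-2.5  4.8 12.2] 0.69
0.79 0.769 [-4.5  5.1 15.8] 0.693
0.82 0.798 [-4.3  4.9 16.9] 0.695
24.4417
[274.8, 256.8] [[272.93811291 257.4338626 ]]
```

View pics/l.png

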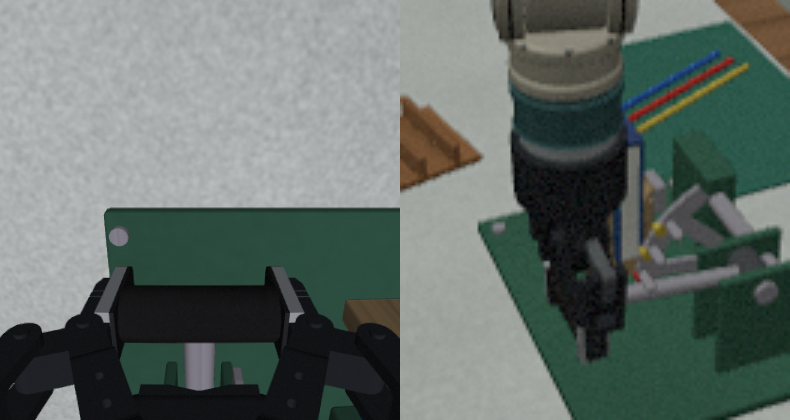

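The wrist view shows the grip still held square, and the side view shows the rod near the red dot with the notebook upright. All three humps were felt as force dips. I'll push a little more to feel the end stop just past the third click.

```bash
python3 - <<'E'
from press import *
for q in (.84,.86,.88):
    ctrl.line_to(tgt(q),vel=.03); f=np.array(get_wrist_force()); print(q,round(qact(),3),f.round(1),round(get_width(),3))
    if f[2]>27: break
ctrl.hold(.3); print(round(qact(),3),get_wrist_force())
w,s,t=snapshot("wrist"),snapshot("side"),snapshot("top"); print(get_t())
cv2.imwrite("pics/m.png",np.hstack([cv2.resize(t["image"][150:240,210:330],(400,300)),cv2.resize(s["image"][170:275,225:365],(400,300))]))
E
```

```text
0.84 0.817 [-5.5  6.1 17.5] 0.691
0.86 0.839 [-4.8  5.  15.7] 0.691
0.88 0.853 [-6.   7.3 21.9] 0.692
0.853 [-5.93602601  5.66555073 21.89417706]
25.6917
```

View pics/m.png

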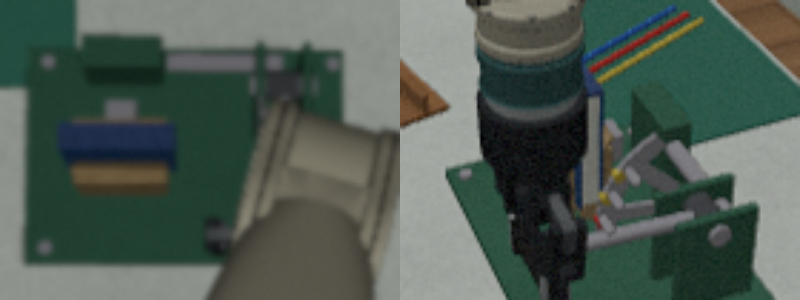

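```bash
python3 - <<'E'
from press import *
for q in (.90,.92):
    ctrl.line_to(tgt(q),vel=.03); f=np.array(get_wrist_force()); print(q,round(qact(),3),f.round(1),round(get_width(),3))
    if f[2]>27: break
ctrl.hold(.4); print(round(qact(),3),get_wrist_force(),get_eef_pos(),get_t())
E
```

```text
0.9 0.854 [-13.6   7.1  41.1] 0.691
0.854 [-13.78592498   7.707121    41.36493279] [ 0.51313143 -0.09011206  0.06336069] 26.3417
```

The end stop is confirmed, since the force rises without motion, so the lever is past the third click. Ease to a moderate hold and hand in.

```bash
python3 - <<'E'
from press import *
ctrl.line_to(tgt(.884),vel=.03); ctrl.hold(.4); print(round(qact(),3),get_wrist_force(),get_t())
print(hand_in())
E
```

```text
0.853 [-8.13984503  6.9411487  25.15097963] 26.9917
the job is handed in; nothing more can be done
None
```

The job is handed in (at about 27 s): the notebook stands released and centred on the rest, and the arm is still holding the lever down past the third click, at its end stop. While feeling for that stop the wrist force briefly reached about 44 N through the finger pads. That is below the 120 N wrist limit, and I eased it to about 27 N before handing in.

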